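# Load a circuit module and hold the test lever in the green

## Task

Put the green circuit module flat on the test fixture's stage plate, centred between the steel stop pins with its gold contact edge towards the brass contacts, and let go of it. Then press the black pad of the spring lever down with the fingertips until the orange pointer stands in the green band, never as far as the red, and keep it held there: the program finishes while still holding the lever down. Leave the other things on the bench where they stand.

Things in the scene. Friction and masses are not known exactly. Their poses are not given: they have to be found in the camera images.
- module: Circuit module: aluminium plate 80 x 44 x 10 mm with a green circuit board on top (12 mm thick in all, chips to 15 mm), 0.08 to 0.17 kg. Origin at the centre of its underside; x along its 80 mm length towards the gold contact edge, y along its 44 mm width, z up. It lies flat on the bench at the start, to be gripped across the 44 mm.
- gold_edge (a point): Middle of the module's gold contact edge, on the top, 38 mm along the module's +x and 12 mm above its underside.
- fixture: Test fixture, fixed to the bench: grey base plate 200 (x) x 290 (y) x 10 mm. Origin at the centre of its underside on the bench; x away from the robot at yaw 0 towards the brass contacts, y left, z up. Stage plate with stop pins on its +y half, spring lever on its -y half.
- nest (a point): Centre of the stage plate's top (112 x 80 mm), 16 mm above the bench, at fixture x 0, y +72 mm; axes as the fixture's. Eight steel pins, 8 mm diameter, stand 11.5 mm above it, top 3.5 mm tapered: side pins at x +-31, y +-27.5 mm, end pins at x +-45.5, y +-12 mm from here. They leave the module 1.5 mm play on each side; the sides within x +-26 mm are free for fingers.
- contacts (a point): Tips of the five brass contacts on their black carriage (top 42 mm above the bench), at the nest's +x end. At rest the tips are 52 mm beyond the nest centre, 33 mm above the bench; they slide over the gold edge without touching it when the lever is pressed.
- lever_angle (a joint): Spring lever angle in rad: 0 at rest (up), grows as the pad is pressed down, 0.34 at the end stop. The pointer is in the green band from 0.13 to 0.21 (middle 0.17) and reaches the red at 0.27. It springs back when let go.
- pad_top (a point): Centre of the top of the black rubber pad on the lever. At rest it is 88 mm above the bench at fixture x -46, y -85 mm; at the middle of the green band 69 mm above the bench (19 mm of travel) at fixture x -50 mm; the red begins at 58 mm. The pad needs about 3 N at first and about 8 N at the middle of the green.
- lever: Spring lever with a black rubber pad, 44 x 38 x 9 mm, on its free end. Origin on its hinge, whose axis lies along the fixture's y, 55 mm above the bench at fixture x +60, y -85 mm. The pad's centre is 110 mm from the hinge along the lever's own -x, towards the robot; at rest the lever tilts up by 0.17 rad and in the middle of the green it is level.
- scale (a point): Middle of the top edge of the upright white scale plate with the green and red bands, 26 mm wide, 90 mm above the bench, at fixture x -64, y -125 mm (its near edge 27 mm to the -y side of the pad's centre). The orange pointer on the lever moves in front of it.
- blue_tape: Bystander: roll of blue tape lying flat, 104 mm across, 24 mm high. Origin at the centre of its underside.
- glue_spray: Bystander: white spray can with a red cap, 56 mm diameter, 203 mm high. Origin at the centre of its underside.
- tape_measure: Bystander: yellow tape measure, 38 x 80 x 62 mm. Origin at the centre of its underside.
- glue_bottle: Bystander: white bottle with a grey tip, 57 mm diameter, 155 mm high. Origin at the centre of its underside.

How it is judged:
By the outcome, as a careful person would: the job done as asked, in the order asked, and still so for the second after the job is handed in, while the arm keeps its last pose, push and grip.
It also fails if it takes over 61 s, if anything falls off the work surface, if the arm or the gripper's body presses on something with over 40 N, if the wrist force passes 120 N, or if a joint passes its speed limit or range.

## Robot

A 6-joint arm with a two-finger parallel gripper is mounted at the origin on a cart in front of the work surface, level with it; the furniture and walls round the work are solid. World frame = base frame: x ahead of the robot, y to its left, z up, the work surface at z = 0. Lengths are in mm, angles in rad, forces in N, time in s.
With the tool pointing down it reaches from about 350 to 975 mm from the base axis. Payload 7.1 kg.
Tool frame: the origin (TCP) lies between the finger pads; the fingertips stand 17 mm ahead of it and the grasp point (between the pads) lies 2 mm behind it; z points along the fingers, y is the line along which they close (so a half turn about z gives the same grasp; the last joint's range is limited). The gripper opens to 88 mm and grips with 3 to 60 N. Pads are 20 mm wide; open, the fingers measure 115 mm over their backs; the gripper's body (75 mm by 178 mm) begins 61 mm behind the grasp point.
Start: joints at [-1.261, 0.423, 1.63, -0, 1.089, -0.019], TCP at [201.834, -591.496, 239.675] pointing down, gripper open.
Joint ranges: [-3, 3], [-0.9, 2.11], [0.09, 2.58], [-1.31, 4.45], [0.11, 2.69], [-2.54, 2.54]. Speed limits (rad/s): [2.39, 2.39, 3.01, 3.14, 3.14, 3.14].

## Interface

Orientations are given as a rotation vector (axis times angle).
In Python, from workcell import ctrl gives the robot as it stands.
- The arm moves only by the shell command python3 jog.py 'ROWS' [OPENING]. ROWS is a JSON list of rows, 1 to 5 of them, each an object with the fields trans (a list: dx, dy, dz in mm), turn_vec (a list: a rotation vector rx, ry, rz in rad); a field left out counts as zero; each row shifts and turns the commanded pose from where the row before left it, along the tool's axes as they then stand; what a row does not reach is not made up. A row lasts 1/12 s, in which the tool goes at most 41.7 mm and 0.125 rad, less where a joint would pass 70% of its speed; a pose out of reach is approached as far as the arm can. OPENING is the finger opening in mm, set as the command begins (- or left out keeps the last). The fingers move at their own pace and stop on an object; the grip force is fixed at half the most. Time passes only in rows, so rows that do not move let the fingers close. It prints the time, the measured TCP pose, the force, the opening and the grip force at its end. Input that does not fit is refused with a message, and nothing moves.
- ctrl.get_obs(): the state, without advancing time (a new reading comes with each control period).
- ctrl.get_image(name): name is "side" or "top"; returns a dict with "img" (400x640x3 uint8, red, green, blue), "fx", "fy", "cx", "cy" (pixels), "k1" (the pictures are not rectified: a ray, as slopes to the right and down, at radius r is drawn at 1 + k1 r^2 times it, then the intrinsics apply), "R" (3x3) and "t" (3): a world point X has camera coordinates R X + t. Camera axes: x right, y down, z forward; pixel columns grow to the right and rows downward; lengths in mm; the calibration is good to about 2 mm. A picture is of the moment at which its call begins. There is no depth.
- ctrl.close_job(): hands the job in; it is judged then, once.
The state is a dict: "t": time; "qpos": joint angles; "qvel": joint speeds; "joint_torque": joint torques, N m; "ee_pos": TCP position; "orientation": TCP orientation; "ft_force": force on the tool from outside, world axes, zero at the start; "moment": the same for the moment, N m; "width": finger opening in mm; "grasp_force": force on a finger pad.
Only numpy, scipy, OpenCV 4.12 (cv2) and the standard library are available. Lean on these libraries where they do the work, as an engineer would, in place of code of your own. Each camera call takes 0.05 s, during which the arm holds its last target. There are 200 camera calls.

## Working session

There is one attempt and no reset: what is moved stays moved. The work goes in short steps, Python scripts to look and compute and a shell command to move; the robot and the scene stay as the last step left them, time stands still between calls to the robot, and variables do not carry over. Pictures are saved under pics/ and viewed, at most 10 in all, crops included, and the job is handed in when it is done.

```bash
ls; mkdir -p pics
python3 - <<'E'
from workcell import ctrl
import cv2
for n in ("side","top"):
    d=ctrl.get_image(n); cv2.imwrite(f"pics/{n}0.png",d["img"][:,:,::-1])
    print(n,{k:(v.tolist() if hasattr(v,'tolist') else v) for k,v in d.items() if k!="img"})
o=ctrl.get_obs(); print(o)
E
```

```text
jog.py
pics
workcell.py
side {'fx': 513.385839254058, 'fy': 513.385839254058, 'cx': 324.8127674136393, 'cy': 201.80921224222556, 'k1': -0.1359990241370599, 'R': [[0.40926494469992514, -0.9124143342320106, -0.0015125236277810105], [-0.4444531780878431, -0.19791191143826387, -0.8736659818251303], [0.7968460187058622, 0.358233105671168, -0.48652385807255805]], 't': [-190.69346425997318, 300.9414453186178, 1159.4909673067864]}
top {'fx': 515.1052615257702, 'fy': 515.1052615257702, 'cx': 316.6145223523874, 'cy': 202.2710755536702, 'k1': -0.13496791707881584, 'R': [[0.0214896141949666, -0.9996896775904067, 0.012599404785169065], [-0.980847482277228, -0.023521452084539055, -0.1933519014705002], [0.1935882563384844, -0.008203036695260527, -0.9810485702536862]], 't': [-17.313856439220444, 519.0965921526316, 1432.1823709933665]}
{'t': 0.1, 'qpos': array([-1.26103339e+00,  4.23754032e-01,  1.63062284e+00, -1.21248408e-05,
        1.08865643e+00, -1.90157604e-02]), 'qvel': array([ 0.00082511, -0.00197687, -0.00423763,  0.00106058, -0.00028479,
       -0.00112805]), 'joint_torque': array([-1.33898699e-03, -5.45615995e+01, -2.74322677e+01,  6.43461384e-02,
        1.87593367e-02, -4.82015814e-07]), 'ee_pos': array([ 201.66291638, -591.0389175 ,  238.98228513]), 'orientation': array([-3.09783302e+00, -5.13897156e-01,  3.44352041e-04]), 'ft_force': array([ 0.26007362, -0.65325848, -0.41485405]), 'moment': array([ 0.00110703, -0.03824951, -0.00960948]), 'grasp_force': 0.0, 'width': 87.79455667299754}
```

View pics/top0.png

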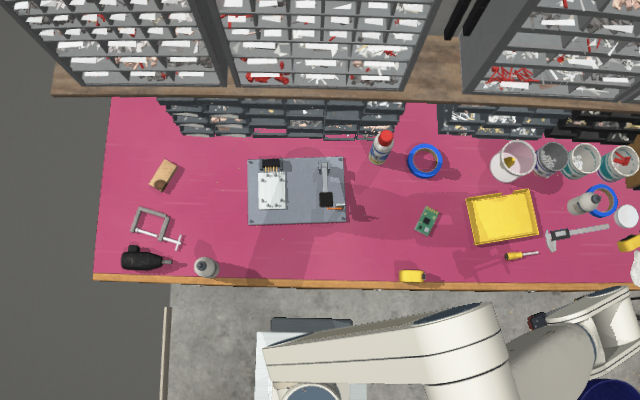

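View pics/side0.png

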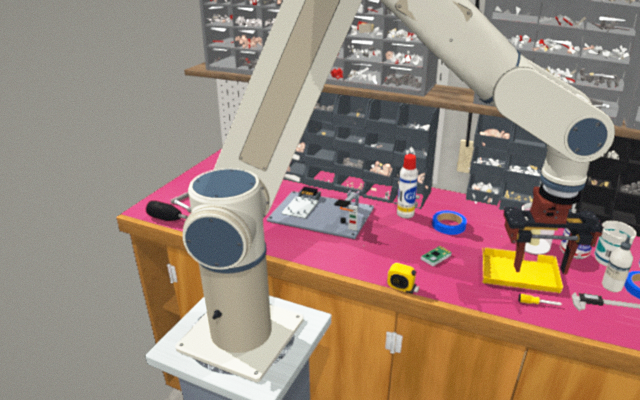

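```bash
cat > h.py <<'E'
from workcell import ctrl
import cv2, numpy as np
def get(n):
    d=ctrl.get_image(n); d["K"]=np.array([[d["fx"],0,d["cx"]],[0,d["fy"],d["cy"]],[0,0,1.]]); d["D"]=np.array([d["k1"],0,0,0,0.]); d["R"]=np.array(d["R"]); d["t"]=np.array(d["t"]); return d
def proj(d,X): return cv2.projectPoints(np.float64(X).reshape(-1,3),cv2.Rodrigues(d["R"])[0],d["t"],d["K"],d["D"])[0][:,0]
def unproj(d,uv,z):
    s=cv2.undistortPoints(np.float64(uv).reshape(-1,1,2),d["K"],d["D"])[:,0]
    r=np.c_[s,np.ones(len(s))]@d["R"]; c=-d["R"].T@d["t"]
    return c+r*((z-c[2])/r[:,2])[:,None]
def crop(img,x,y,w,h,k): return cv2.resize(img[y:y+h,x:x+w,::-1],None,fx=k,fy=k,interpolation=cv2.INTER_CUBIC)
def fx2w(f,P): # f=(x,y,yaw)
    c,s=np.cos(f[2]),np.sin(f[2]); P=np.float64(P).reshape(-1,3); return np.c_[f[0]+c*P[:,0]-s*P[:,1],f[1]+s*P[:,0]+c*P[:,1],P[:,2]]
E
python3 - <<'E'
from h import *
d=get("top"); s=get("side")
np.savez("im0.npz",top=d["img"],side=s["img"])
a=crop(d["img"],240,148,114,84,7); cv2.imwrite("pics/a.png",a)
b=np.hstack([crop(d["img"],407,200,40,40,10),crop(s["img"],415,240,40,40,10)]); cv2.imwrite("pics/b.png",b)
print(unproj(d,[[247,159],[345,157],[347,221],[249,225]],10).round(1)); print(unproj(d,[[427,220]],12),unproj(s,[[436,256]],12))
E
```

```text
[[655.3 206.8  10. ]
 [668.7 -88.5  10. ]
 [473.4 -96.5  10. ]
 [454.6 191.2  10. ]]
[[ 481.323084  -333.9737192   12.       ]] [[ 466.67957949 -335.92937592   12.        ]]
```

View pics/a.png

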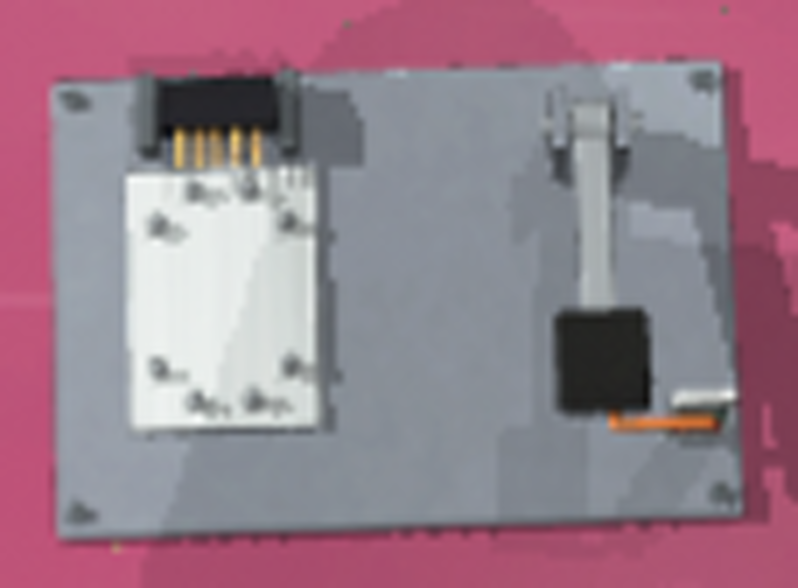

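View pics/b.png

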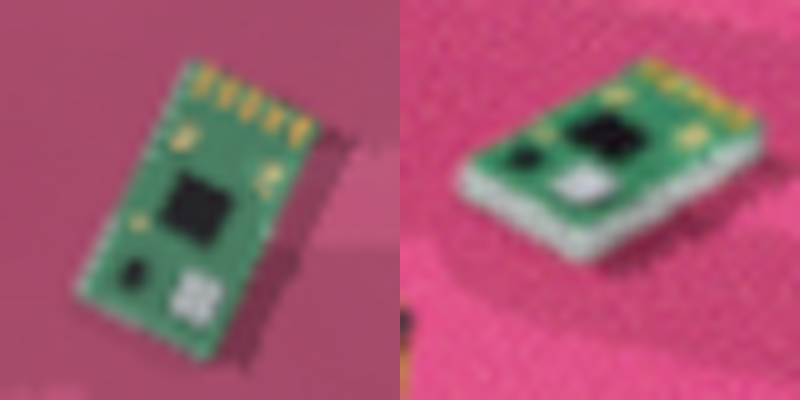

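```bash
cat > fit.py <<'E'
from h import *
from scipy.optimize import least_squares
def fit(obs,x0):
    # obs: list of (cam, local pts, px)
    r=lambda p: np.concatenate([(proj(c,fx2w(p,P))-np.float64(u)).ravel() for c,P,u in obs])
    s=least_squares(r,x0,loss="soft_l1",f_scale=0.5); return s.x, r(s.x).reshape(-1,2)
def up(u,k,x,y): return (np.float64(u)+.5)/k-.5+[x,y]
E
python3 - <<'E'
from fit import *
d=get("top"); s=get("side")
M=[[40,22,12],[40,-22,12],[-40,-22,12],[-40,22,12]]
mt=(d,M,up([(192,62),(318,125),(210,360),(78,292)],10,407,200))
ms=(s,M,up([(245,58),(365,122),(185,235),(58,170)],10,415,240))
for o in ([mt],[ms],[mt,ms]):
    p,r=fit(o,[480,-334,-.5]); print("mod",p.round(3)); print(r.round(2).tolist())
B=[[100,145,10],[100,-145,10],[-100,-145,10],[-100,145,10]]
S=[[56,112,16],[56,32,16],[-56,32,16],[-56,112,16]]
P=[[31,99.5,27.5],[31,44.5,27.5],[-31,99.5,27.5],[-31,44.5,27.5]]
bt=(d,B,up([(52,85),(720,63),(742,517),(60,537)],7,240,148))
st=(d,S,up([(126,173),(314,166),(318,428),(132,431)],7,240,148))
for o in ([bt],[st],[bt,st]):
    p,r=fit(o,[560,50,0]); print("fix",p.round(3)); print(r.round(2).tolist())
    print((proj(d,fx2w(p,P)).round(1)-[240,148])*7)
print(proj(s,fx2w(p,B)).round(1).tolist())
a=crop(s["img"],265,180,115,65,6);cv2.imwrite("pics/c.png",a)
E
```

```text
mod [ 4.79970e+02 -3.32636e+02 -4.57000e-01]
[[-0.16, -0.44], [0.43, -0.03], [-0.03, 0.19], [-0.14, 0.18]]
mod [ 4.75973e+02 -3.33605e+02 -4.39000e-01]
[[-0.31, 0.04], [0.06, 0.24], [-0.01, 0.1], [0.23, -0.45]]
mod [ 4.79017e+02 -3.32898e+02 -4.52000e-01]
[[-0.15, -0.12], [0.47, 0.22], [0.15, 0.51], [0.0, 0.58], [-0.11, -0.53], [0.12, -0.28], [-0.2, -0.61], [0.19, -1.21]]
fix [5.62918e+02 5.70050e+01 5.80000e-02]
[[-0.25, -0.43], [0.42, -0.4], [0.43, 0.2], [-0.76, 0.64]]
[[151.2 221.2]
 [281.4 217. ]
 [153.3 365.4]
 [284.9 361.2]]
fix [5.63384e+02 5.71630e+01 5.50000e-02]
[[0.08, 0.03], [0.0, 0.19], [0.24, -0.33], [-0.36, 0.07]]
[[151.2 219.8]
 [281.4 215.6]
 [152.6 364. ]
 [284.2 359.8]]
fix [5.63278e+02 5.71190e+01 5.60000e-02]
[[-0.23, -0.62], [0.44, -0.44], [0.34, 0.16], [-0.85, 0.44], [0.07, 0.09], [-0.0, 0.24], [0.27, -0.29], [-0.33, 0.14]]
[[151.2 220.5]
 [281.4 216.3]
 [153.3 364. ]
 [284.2 360.5]]
[[292.0, 190.1], [373.9, 204.9], [354.7, 236.4], [265.6, 218.3]]
```

View pics/c.png

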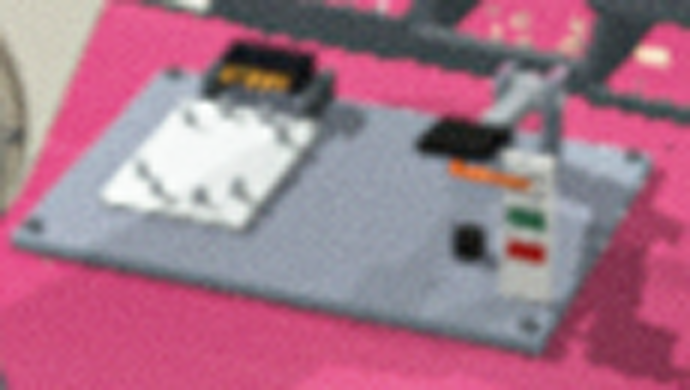

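```bash
cat > go.py <<'E'
import sys
from h import *
from scipy.spatial.transform import Rotation as Ro
def delta(p,yaw):
    o=ctrl.get_obs(); R=Ro.from_rotvec(o["orientation"]); w=Ro.from_euler("z",yaw)*Ro.from_rotvec([np.pi,0,0])
    print("at",o["ee_pos"].round(1),"t",round(o["t"],2),"F",o["ft_force"].round(1),"w",round(o["width"],1),"g",round(float(o["grasp_force"]),1))
    print("tool d",R.inv().apply(np.array(p)-o["ee_pos"]).round(2),"rot",(R.inv()*w).as_rotvec().round(4), "d after rot",w.inv().apply(np.array(p)-o["ee_pos"]).round(2))
if __name__=="__main__": a=list(map(float,sys.argv[1:])); delta(a[:3],a[3])
E
python3 - <<'E'
from fit import *
s=get("side")
B=[[100,145,10],[100,-145,10],[-100,-145,10],[-100,145,10]]
S=[[56,112,16],[56,32,16],[-56,32,16],[-56,112,16]]
bs=(s,B,up([(162,68),(652,152),(542,345),(12,240)],6,265,180))
ss=(s,S,up([(190,98),(320,122),(250,230),(102,202)],6,265,180))
for o in ([bs],[ss],[bs,ss]):
    p,r=fit(o,[560,50,0]); print("fix",p.round(3)); print(r.round(2).tolist())
E
python3 jog.py '[{"turn_vec":[0, 0, 0.112]}, {"turn_vec":[0, 0, 0.112]}, {"turn_vec":[0, 0, 0.112]}, {"turn_vec":[0, 0, 0.112]}, {"turn_vec":[0, 0, 0.112]}]'
python3 jog.py '[{"turn_vec":[0, 0, 0.112]}, {"turn_vec":[0, 0, 0.112]}, {}]'
python3 go.py 478 -333 80 -0.453
```

```text
fix [5.59434e+02 5.56490e+01 6.80000e-02]
[[-0.23, -0.1], [0.46, 0.33], [0.38, -0.1], [-1.09, -0.3]]
fix [5.61933e+02 5.34070e+01 8.70000e-02]
[[-0.72, 0.79], [0.37, 0.61], [-0.29, -0.75], [0.51, -0.38]]
fix [5.60218e+02 5.41240e+01 7.30000e-02]
[[0.06, -0.04], [0.9, 0.2], [1.19, -0.21], [-0.49, -0.18], [-0.74, 0.79], [0.23, 0.77], [-0.93, -0.66], [0.02, -0.45]]
t: 0.77
ee_pos: [201.8, -591.5, 239.7]
orientation: [-3.12, 0.371, 0.0]
ft_force: [-0.5, 0.4, -0.9]
width: 87.6
grasp_force: 0.0
t: 1.02
ee_pos: [201.8, -591.5, 239.6]
orientation: [-3.059, 0.715, 0.0]
ft_force: [0.3, 0.4, 0.5]
width: 87.4
grasp_force: 0.0
at [ 201.8 -591.5  239.6] t 1.02 F [0.3 0.4 0.5] w 87.4 g 0.0
tool d [ 133.02 -354.09  159.65] rot [-0.      0.     -0.0061] d after rot [ 135.19 -353.27  159.64]
```

```bash
python3 jog.py '[{"trans":[13.3, -35.4, 8]}, {"trans":[13.3, -35.4, 8]}, {"trans":[13.3, -35.4, 8]}, {"trans":[13.3, -35.4, 8]}, {"trans":[13.3, -35.4, 8]}]' >/dev/null
python3 jog.py '[{"trans":[13.3, -35.4, 16]}, {"trans":[13.3, -35.4, 16]}, {"trans":[13.3, -35.4, 16]}, {"trans":[13.3, -35.4, 16]}, {"trans":[13.3, -35.4, 16]}]' >/dev/null
python3 jog.py '[{"trans":[0, 0, 20]}, {"trans":[0, 0, 20]}, {}]' >/dev/null
python3 go.py 478 -333 80 -0.453
python3 - <<'E'
from fit import *
d=get("top");s=get("side")
a=np.hstack([crop(d["img"],380,180,90,90,4),crop(s["img"],400,195,90,90,4)]);cv2.imwrite("pics/d.png",a)
E
```

```text
at [ 475.6 -329.8   76.4] t 2.1 F [-0.2  0.5  0.9] w 87.5 g 0.0
tool d [ 3.49  1.83 -3.66] rot [-0.001   0.0057  0.003 ] d after rot [ 3.51  1.83 -3.63]
```

View pics/d.png

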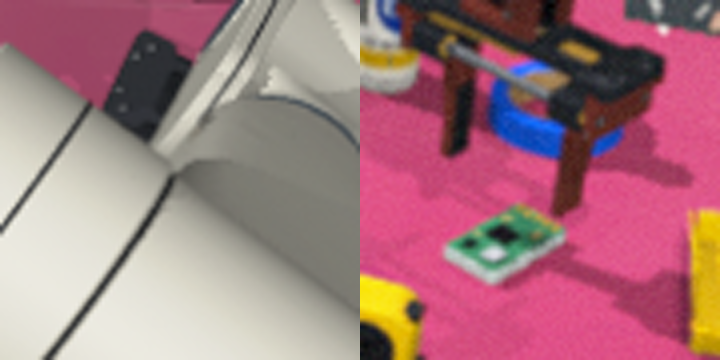

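```bash
python3 jog.py '[{"trans":[3.5, 1.8, 0], "turn_vec":[0, 0.006, 0.003]}, {}]' >/dev/null
python3 - <<'E'
from fit import *
from go import Ro
d=get("side"); o=ctrl.get_obs(); R=Ro.from_rotvec(o["orientation"])
for y in(-57.5,-44,44,57.5):
  for x in(-10,10): print(y,x,proj(d,o["ee_pos"]+R.apply([x,y,17])).round(1))
m=(480,-332.6,-.457); print(proj(d,fx2w(m,[[40,22,12],[40,-22,12],[-40,-22,12],[-40,22,12]])).round(1).tolist())
cv2.imwrite("pics/e.png",np.hstack([crop(d["img"],412,222,50,50,8),crop(d["img"],412,185,50,50,8)]))
E
python3 go.py 478 -333 80 -0.453
```

```text
-57.5 -10 [[421.1 230.5]]
-57.5 10 [[425.8 228. ]]
-44 -10 [[424.8 232.4]]
-44 10 [[429.5 229.9]]
44 -10 [[449.8 246. ]]
44 10 [[454.5 243.3]]
57.5 -10 [[453.8 248.2]]
57.5 10 [[458.5 245.4]]
[[439.0, 244.6], [451.2, 251.3], [432.7, 262.2], [420.5, 255.1]]
at [ 479.9 -336.4   81.1] t 2.42 F [ 0.2 -0.1 -0.4] w 88.2 g 0.0
tool d [-3.26 -2.22  1.09] rot [ 0.0005 -0.0088 -0.0056] d after rot [-3.24 -2.24  1.12]
```

View pics/e.png

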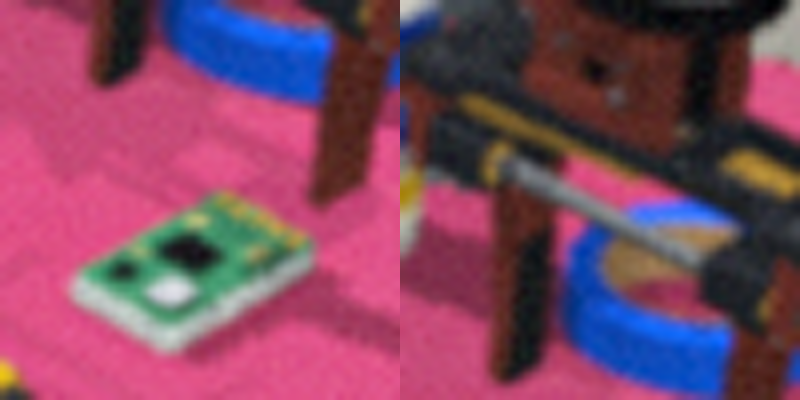

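```bash
python3 jog.py '[{"trans":[-3.2, -2.2, 0], "turn_vec":[0, -0.009, -0.005]}, {}, {}]' ; python3 go.py 478 -333 20.5 -0.453
```

```text
t: 2.67
ee_pos: [477.4, -331.9, 80.2]
orientation: [-3.061, 0.706, 0.004]
ft_force: [0.3, 1.1, 0.4]
width: 87.9
grasp_force: 0.0
at [ 477.4 -331.9   80.2] t 2.67 F [0.3 1.1 0.4] w 87.9 g 0.0
tool d [ 1.19  0.72 59.65] rot [ 0.0001  0.0025 -0.0002] d after rot [ 1.05  0.72 59.65]
```

```bash
python3 jog.py '[{"trans":[0.5, 0.5, 20]}, {"trans":[0.5, 0, 20]}, {"trans":[0, 0, 15]}, {"trans":[0, 0, 4.6]}, {}]' >/dev/null; python3 jog.py '[{}, {}]' ; python3 go.py 478 -333 20.5 -0.453
```

```text
t: 3.25
ee_pos: [478.4, -333.0, 20.9]
orientation: [-3.061, 0.706, 0.003]
ft_force: [0.1, -0.8, 1.1]
width: 87.6
grasp_force: 0.0
at [ 478.4 -333.    20.9] t 3.25 F [ 0.1 -0.8  1.1] w 87.6 g 0.0
tool d [-0.39  0.21  0.45] rot [ 0.0002  0.0016 -0.0002] d after rot [-0.39  0.21  0.45]
```

```bash
python3 jog.py '[{}, {}, {}, {}, {}]' 40 >/dev/null; python3 jog.py '[{}, {}, {}, {}, {}]' 30
python3 - <<'E'
from fit import *
d=get("side"); m=(478,-333,-.453); print(proj(d,fx2w(m,[[40,22,12],[40,-22,12],[-40,-22,12],[-40,22,12]])).round(1).tolist())
E
```

```text
t: 4.08
ee_pos: [477.9, -332.5, 20.1]
orientation: [-3.06, 0.706, 0.005]
ft_force: [0.1, -0.8, 2.0]
width: 43.4
grasp_force: 30.0
[[438.9, 245.0], [451.1, 251.7], [432.8, 262.6], [420.5, 255.5]]
```

```bash
python3 jog.py '[{"trans":[0, 0, -10]}, {"trans":[0, 0, -25]}, {"trans":[0, 0, -35]}, {"trans":[0, 0, -35], "turn_vec":[0, 0, -0.1]}, {"trans":[0, 0, -25], "turn_vec":[0, 0, -0.1]}]' >/dev/null;  python3 jog.py '[{"turn_vec":[0, 0, -0.105]}, {"turn_vec":[0, 0, -0.105]}, {"turn_vec":[0, 0, -0.105]}, {}, {}]'; python3 go.py 557 127.7 150 0.063
```

```text
t: 4.97
ee_pos: [478.1, -332.7, 150.4]
orientation: [-3.139, -0.092, 0.004]
ft_force: [0.7, -0.5, -2.2]
width: 43.9
grasp_force: 30.0
at [ 478.1 -332.7  150.4] t 4.97 F [ 0.7 -0.5 -2.2] w 43.9 g 30.0
tool d [ 105.76 -455.      0.76] rot [-0.0014  0.0025 -0.0043] d after rot [ 1.0771e+02 -4.5454e+02  4.2000e-01]
```

```bash
python3 jog.py '[{"trans":[3, -15, 0], "turn_vec":[0, 0, -0.004]}, {"trans":[7, -30, 0]}, {"trans":[8, -35, 0]}, {"trans":[8, -35, 0]}, {"trans":[8, -35, 0]}]' >/dev/null
python3 jog.py '[{"trans":[8, -35, 0]}, {"trans":[8, -35, 0]}, {"trans":[8, -35, 0]}, {"trans":[8, -35, 0]}, {"trans":[8, -35, 0]}]' >/dev/null
python3 jog.py '[{"trans":[8, -35, 0]}, {"trans":[8, -35, 0]}, {"trans":[8, -35, 0]}, {"trans":[6, -20, 0]}, {"trans":[4, -5, 0]}]' >/dev/null
python3 jog.py '[{"trans":[0, 0, 10]}, {"trans":[0, 0, 20]}, {"trans":[0, 0, 20]}, {"trans":[0, 0, 10]}, {}]' >/dev/null
python3 jog.py '[{}, {}]'>/dev/null; python3 go.py 557 127.7 60 0.063
python3 - <<'E'
from fit import *
d=get("side");t=get("top")
cv2.imwrite("pics/f.png",np.hstack([crop(d["img"],265,160,66,66,6),crop(t["img"],235,130,66,66,6)]))
E
```

```text
at [556.5 127.9  91. ] t 6.8 F [ 0.3  0.  -1.3] w 43.8 g 30.0
tool d [ 0.59  0.28 31.01] rot [-0.0015  0.0019  0.0017] d after rot [ 0.53  0.23 31.01]
```

View pics/f.png

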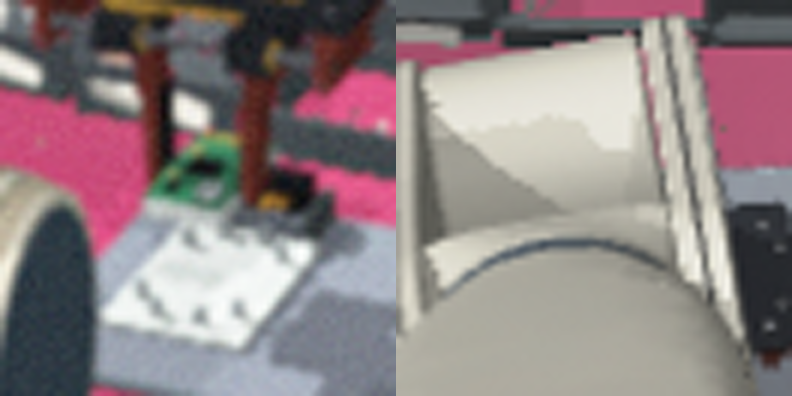

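```bash
python3 jog.py '[{"trans":[0.5, 0.2, 15], "turn_vec":[0, 0.002, 0.002]}, {"trans":[0, 0, 15]}, {"trans":[0, 0, 5]}, {}, {}]' >/dev/null
python3 jog.py '[{}, {}]'>/dev/null; python3 go.py 557 127.7 36 0.063
cat > st.py <<'E'
from fit import *
# region-render fit of the stage plate in the first pictures
def fitstage(cam,img,p0,extra=()):
    S=np.float64([[56,112,16],[56,32,16],[-56,32,16],[-56,112,16]]); Lo=S-[0,0,6]
    k=8; c=proj(cam,fx2w(p0,S)); lo=np.floor(c.min(0)-4).astype(int); hi=np.ceil(c.max(0)+5).astype(int)
    roi=img[lo[1]:hi[1],lo[0]:hi[0]].astype(float); h,w=roi.shape[:2]
    B=np.float64([[100,145,10],[100,-145,10],[-100,-145,10],[-100,145,10]])
    def ren(p):
        L=np.zeros((h*k,w*k),np.uint8)
        def poly(P,v):
            q=((proj(cam,fx2w(p,P))-lo+.5)*k-.5)*256
            cv2.fillPoly(L,[np.round(q).astype(np.int32)],v,shift=8)
        for i in range(4):
            j=(i+1)%4; poly([S[i],S[j],Lo[j],Lo[i]],2+i)
        poly(S,1)
        return np.stack([cv2.resize((L==v).astype(np.float32),(w,h),interpolation=cv2.INTER_AREA) for v in range(6)],-1)
    def cost(p):
        A=ren(p).reshape(-1,6); A=A[:,A.sum(0)>3]; Y=roi.reshape(-1,3); W=np.ones(len(Y))
        for _ in range(6):
            X=np.linalg.lstsq(A*W[:,None],Y*W[:,None],rcond=None)[0]; r=np.linalg.norm(A@X-Y,axis=1); W=1/np.sqrt(1+(r/15)**2)
        return np.log1p((r/15)**2).mean()
    from scipy.optimize import minimize
    o=minimize(cost,p0,method="Nelder-Mead",options=dict(initial_simplex=np.array(p0)+[[0,0,0],[4,0,0],[0,4,0],[0,0,.05]],xatol=.02,fatol=1e-6)); return o.x,o.fun
if __name__=="__main__":
    z=np.load("im0.npz"); 
    for n,p in(("top",[563.3,57.1,.056]),("side",[560.2,55,.07])):
        x,f=fitstage(get(n),z[n],p); print(n,x.round(3),round(f,4),"nest",fx2w(x,[0,72,16]).round(1))
E
python3 st.py
python3 - <<'E'
from fit import *
from go import Ro
c=get("side"); im=np.mean([get("side")["img"].astype(float) for _ in range(12)],0); np.save("avg.npy",im)
o=ctrl.get_obs(); R=Ro.from_rotvec(o["orientation"])
print(o["ee_pos"].round(1))
for q in([-40,22,0],[-40,22,10],[-40,22,12],[-40,-22,0],[-40,-22,10],[-40,-22,12],[40,-22,12],[40,22,12]):
    print(q,((proj(c,o["ee_pos"]+R.apply([q[0],-q[1],20.1-q[2]]))-[273,180]+.5)*11-.5).round(0))
cv2.imwrite("pics/g.png",crop(np.uint8(im),273,180,62,44,11))
E
```

```text
at [557.1 128.4  56.3] t 7.48 F [-0.4 -0.4 -1.1] w 43.4 g 30.0
tool d [-0.17  0.77 20.34] rot [-0.0017 -0.0009  0.0008] d after rot [-0.15  0.73 20.34]
top [5.6357e+02 5.7850e+01 5.7000e-02] 1.3477 nest [[559.4 129.7  16. ]]
side [5.60027e+02 5.98480e+01 7.80000e-02] 1.7559 nest [[554.4 131.6  16. ]]
[556.4 128.3  55.4]
[-40, 22, 0] [[172. 287.]]
[-40, 22, 10] [[170. 256.]]
[-40, 22, 12] [[170. 250.]]
[-40, -22, 0] [[314. 314.]]
[-40, -22, 10] [[313. 283.]]
[-40, -22, 12] [[313. 276.]]
[40, -22, 12] [[419. 151.]]
[40, 22, 12] [[281. 126.]]
```

View pics/g.png

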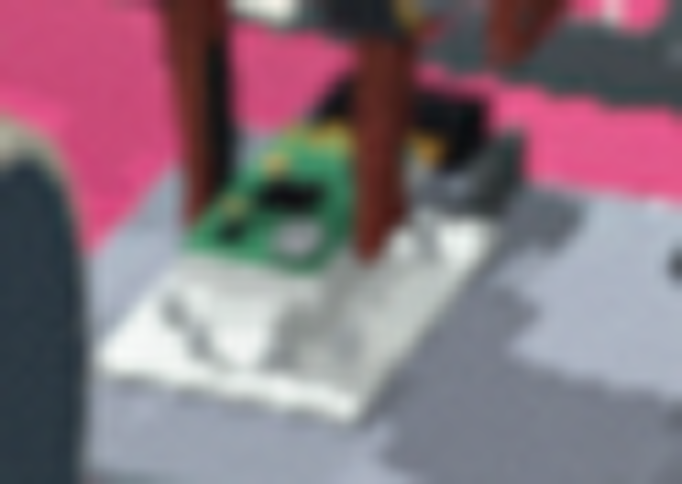

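Run:
```python
from fit import *
c=get("side")
S=[[-56,112,16],[-56,32,16],[56,32,16],[-56,32,10],[-56,112,10]]
u=up([(103,352),(355,398),(500,230),(355,420),(105,375)],11,273,180)
p,r=fit([(c,S,u)],[560,56,.06]); print(p,fx2w(p,[0,72,16]),(r*11).round(0).tolist())
for q in([560.0,57.85-0,.06],[561.5,56.5,.062]):
    print(q,((proj(c,fx2w(q,S))-[273,180]+.5)*11-.5).round(0).tolist())
im=np.load("avg.npy")
# brightness profiles across near edge (down columns) and across right edge (along rows), 
for col in (288,292,296,300): print("col",col,[int(v) for v in im[205:222,col].min(-1)])
for row in (204,208,212,215): print("row",row,[int(v) for v in im[row,300:322].min(-1)])
for row in (207,209,211): print("rowL",row,[int(v) for v in im[row,278:294].min(-1)])
# calibrated held-module top: base
```

```text
[5.65186988e+02 5.69814927e+01 6.01180768e-02] [[560.86109331 128.85142127  16.        ]] [[-4.0, 1.0], [2.0, 5.0], [3.0, -7.0], [3.0, 2.0], [-5.0, -4.0]]
[560.0, 57.85, 0.06] [[88.0, 361.0], [346.0, 411.0], [493.0, 230.0], [347.0, 430.0], [89.0, 379.0]]
[561.5, 56.5, 0.062] [[94.0, 360.0], [353.0, 410.0], [498.0, 229.0], [354.0, 428.0], [95.0, 378.0]]
col 288 [206, 195, 171, 158, 180, 227, 238, 239, 237, 207, 169, 155, 154, 153, 156, 155, 155]
col 292 [193, 205, 213, 215, 209, 209, 197, 182, 199, 210, 183, 153, 152, 153, 155, 156, 155]
col 296 [183, 192, 210, 218, 220, 231, 224, 202, 189, 219, 216, 172, 147, 153, 156, 154, 153]
col 300 [160, 183, 168, 148, 138, 141, 153, 161, 166, 189, 224, 207, 154, 143, 151, 153, 155]
row 204 [88, 90, 109, 130, 131, 127, 123, 144, 157, 166, 172, 175, 178, 189, 196, 167, 126, 109, 124, 142, 150, 155]
row 208 [148, 149, 143, 143, 157, 170, 180, 183, 186, 189, 189, 182, 157, 133, 123, 119, 121, 119, 120, 118, 122, 132]
row 212 [161, 172, 172, 159, 154, 163, 182, 185, 171, 152, 129, 118, 118, 120, 120, 121, 121, 120, 122, 134, 145, 159]
row 215 [224, 222, 219, 203, 190, 179, 162, 129, 105, 105, 113, 117, 120, 122, 121, 121, 121, 121, 121, 120, 122, 120]
rowL 207 [43, 44, 78, 140, 168, 167, 173, 193, 215, 199, 171, 184, 215, 223, 213, 211]
rowL 209 [42, 50, 77, 127, 151, 173, 214, 237, 239, 219, 180, 167, 179, 188, 209, 221]
rowL 211 [42, 43, 65, 134, 196, 235, 243, 244, 243, 241, 238, 217, 171, 156, 197, 233]
```

```bash
cat > bs.py <<'E'
from fit import *
from scipy.optimize import minimize
z=np.load("im0.npz")
T=np.float64([[100,145,10],[100,-145,10],[-100,-145,10],[-100,145,10]]); Lo=T-[0,0,10]
for n,p0 in(("top",[563.3,57.1,.056]),("side",[560.2,55,.07])):
    cam=get(n); im=z[n].astype(float); ch=(im[...,0]-im[...,1])/(im.sum(-1)+1)
    c=proj(cam,fx2w(p0,np.r_[T,Lo])); lo=np.floor(c.min(0)-5).astype(int); hi=np.ceil(c.max(0)+6).astype(int); k=8
    roi=ch[lo[1]:hi[1],lo[0]:hi[0]]; h,w=roi.shape; val=np.clip((roi-.0)/.25,0,1.2)
    def ren(p):
        L=np.zeros((h*k,w*k),np.float32)
        q=((proj(cam,fx2w(p,np.r_[T,Lo]))-lo+.5)*k-.5).astype(np.float32)
        hull=cv2.convexHull(q); cv2.fillPoly(L,[np.round(hull*256).astype(np.int32)],1,shift=8)
        return cv2.resize(L,(w,h),interpolation=cv2.INTER_AREA)
    m0=ren(p0); e=cv2.dilate((m0>.5).astype(np.uint8),np.ones((9,9)))-cv2.erode((m0>.5).astype(np.uint8),np.ones((9,9)))
    band=e>0; ou=np.median(roi[band&(m0<.02)]); i_=np.median(roi[band&(m0>.98)]); print(n,"pink",round(ou,3),"base",round(i_,3))
    obs=(roi-ou)/(i_-ou)
    def cost(p): r=(ren(p)-obs)[band]; return np.log1p((r/.25)**2).mean()
    o=minimize(cost,p0,method="Nelder-Mead",options=dict(initial_simplex=np.array(p0)+[[0,0,0],[4,0,0],[0,4,0],[0,0,.04]],xatol=.02,fatol=1e-6))
    print(n,o.x.round(3),round(o.fun,4),"nest",fx2w(o.x,[0,72,16]).round(1))
E
python3 bs.py
```

```text
top pink 0.248 base -0.014
top [5.64903e+02 5.70910e+01 5.80000e-02] 0.0795 nest [[560.7 129.   16. ]]
side pink 0.306 base -0.017
side [5.64743e+02 5.73480e+01 5.80000e-02] 0.28 nest [[560.6 129.2  16. ]]
```

```bash
sed -e 's/^T=.*/T=np.float64([[40,22,12],[40,-22,12],[-40,-22,12],[-40,22,12]]); Lo=T-[0,0,12]/' -e 's/\[563.3,57.1,.056\]/[480,-332.6,-.457]/; s/\[560.2,55,.07\]/[477,-333,-.445]/' -e 's/nest.*/tool",((o.x[:2]-[477.9,-332.5])@np.array([[np.cos(.453),np.sin(.453)],[-np.sin(.453),np.cos(.453)]])).round(1))/' bs.py > bm.py; python3 bm.py; python3 go.py 560.7 129.1 36 0.058
```

```text
top pink 0.263 base -0.137
top [ 4.80846e+02 -3.33499e+02 -4.61000e-01] 0.166 tool [3.1 0.4]
side pink 0.335 base -0.095
side [ 4.78591e+02 -3.33615e+02 -4.45000e-01] 0.2442 tool [ 1.1 -0.7]
at [556.4 128.3  55.4] t 8.48 F [-0.3 -0.1 -2.3] w 43.6 g 30.0
tool d [ 4.31 -0.47 19.44] rot [-0.0015  0.0007  0.0058] d after rot [ 4.29 -0.53 19.44]
```

```bash
python3 jog.py '[{"trans":[2.4, -1.8, 0], "turn_vec":[-0.0015, 0.0007, 0.0058]}, {"trans":[0, 0, 3]}, {"trans":[0, 0, 3]}, {}, {}]' >/dev/null
python3 jog.py '[{}, {}]'; python3 go.py 558.7 130.2 36 0.058
python3 jog.py '[{"trans":[0, 0, 1]}, {"trans":[0, 0, 1]}, {}, {}]' | egrep 'ee|ft'
python3 jog.py '[{"trans":[0, 0, 1]}, {}, {}]'| egrep 'ee|ft'
python3 jog.py '[{"trans":[0, 0, 1]}, {}, {}]'| egrep 'ee|ft'
```

```text
t: 9.07
ee_pos: [558.7, 130.2, 49.4]
orientation: [3.14, 0.091, 0.0]
ft_force: [-0.3, -0.2, -1.6]
width: 43.6
grasp_force: 30.0
at [558.7 130.2  49.4] t 9.07 F [-0.3 -0.2 -1.6] w 43.6 g 30.0
tool d [-0.02  0.04 13.44] rot [ 0. -0. -0.] d after rot [-0.02  0.04 13.44]
ee_pos: [558.7, 130.3, 47.4]
ft_force: [1.0, 0.1, -0.8]
ee_pos: [558.7, 130.3, 46.4]
ft_force: [0.1, 0.2, -0.7]
ee_pos: [558.7, 130.3, 45.4]
ft_force: [0.2, -0.3, -1.4]
```

```bash
for i in 1; do python3 jog.py '[{"trans":[0, 0, 1]}, {}, {}]'| egrep 'ee|ft'
python3 jog.py '[{"trans":[0, 0, 1]}, {}, {}]'| egrep 'ee|ft'
python3 jog.py '[{"trans":[0, 0, 1]}, {}, {}]'| egrep 'ee|ft'; done
```

```text
ee_pos: [558.7, 130.2, 44.4]
ft_force: [0.4, 0.8, -1.9]
ee_pos: [558.7, 130.2, 43.4]
ft_force: [0.5, -0.6, -1.0]
ee_pos: [558.7, 130.3, 42.4]
ft_force: [0.2, 0.1, -0.6]
```

```bash
python3 jog.py '[{"trans":[0, 0, 1.5]}, {"trans":[0, 0, 1.5]}, {"trans":[0, 0, 1]}, {}, {}]'| egrep 'ee|ft'
python3 jog.py '[{"trans":[0, 0, 1]}, {}, {}]'| egrep 'ee|ft'
python3 jog.py '[{"trans":[0, 0, 0.7]}, {}, {}]'| egrep 'ee|ft'
```

```text
ee_pos: [558.7, 130.2, 38.3]
ft_force: [-0.8, 1.6, -2.0]
ee_pos: [558.7, 130.2, 37.4]
ft_force: [-0.5, -0.1, -1.2]
ee_pos: [558.7, 130.2, 36.7]
ft_force: [0.4, -0.8, -1.4]
```

```bash
python3 jog.py '[{"trans":[0, 0, 0.5]}, {}, {}]'| egrep 'ee|ft'
python3 jog.py '[{"trans":[0, 0, 0.4]}, {}, {}]'| egrep 'ee|ft'
python3 jog.py '[{"trans":[0, 0, 0.3]}, {}, {}]'| egrep 'ee|ft'
```

```text
ee_pos: [558.7, 130.3, 36.2]
ft_force: [-0.3, -0.4, -2.1]
ee_pos: [558.8, 130.3, 36.1]
ft_force: [-0.7, -0.5, 1.9]
ee_pos: [558.8, 130.3, 36.1]
ft_force: [-2.2, -0.8, 5.8]
```

```bash
python3 jog.py '[{}, {}, {}, {}, {}]' 62
python3 jog.py '[{"trans":[0, 0, -10]}, {"trans":[0, 0, -20]}, {"trans":[0, 0, -35]}, {"trans":[0, 0, -35]}, {"trans":[0, 0, -20]}]'
python3 jog.py '[{}, {}]' 0 >/dev/null
python3 - <<'E'
from h import fx2w
print(fx2w([564.8,58,.058],[[-50,-85,69],[-46,-85,88]]))
E
python3 go.py 510 -25 150 0.058
```

```text
t: 12.73
ee_pos: [558.7, 130.2, 35.4]
orientation: [3.14, 0.091, 0.0]
ft_force: [0.0, -0.4, -0.1]
width: 61.7
grasp_force: 0.0
t: 13.15
ee_pos: [560.0, 130.5, 159.5]
orientation: [-3.14, -0.091, -0.006]
ft_force: [1.4, 0.7, 0.1]
width: 61.9
grasp_force: 0.0
[[519.8113128  -29.75544441  69.        ]
 [523.80458669 -29.52357447  88.        ]]
at [559.5 130.5 157.3] t 13.32 F [-0.2  0.6 -1. ] w 52.1 g 0.0
tool d [-58.47 152.32   6.99] rot [-0.0005 -0.0034  0.    ] d after rot [-58.44 152.32   7.27]
```

```bash
python3 jog.py '[{"trans":[-9.6, 31.5, 0]}, {"trans":[-9.6, 31.5, 0]}, {"trans":[-9.6, 31.5, 0]}, {"trans":[-9.6, 31.5, 0]}, {"trans":[-9.6, 31.5, 0]}]' 0 >/dev/null
python3 jog.py '[{"trans":[0, 0, 10]}, {"trans":[0, 0, 10]}, {}, {}, {}]'
python3 go.py 520 -29.5 109 0.058
python3 - <<'E'
from fit import *
d=get("side");t=get("top")
cv2.imwrite("pics/i.png",np.hstack([crop(d["img"],270,175,80,65,5),crop(t["img"],245,150,65,65,5),]))
E
```

```text
t: 14.15
ee_pos: [519.9, -28.7, 134.9]
orientation: [-3.14, -0.093, 0.002]
ft_force: [0.9, -0.9, -0.1]
width: 0.2
grasp_force: 0.0
at [519.9 -28.7 134.9] t 14.15 F [ 0.9 -0.9 -0.1] w 0.2 g 0.0
tool d [ 0.09  0.85 25.94] rot [-0.0003  0.0011  0.0015] d after rot [ 0.06  0.84 25.94]
```

View pics/i.png

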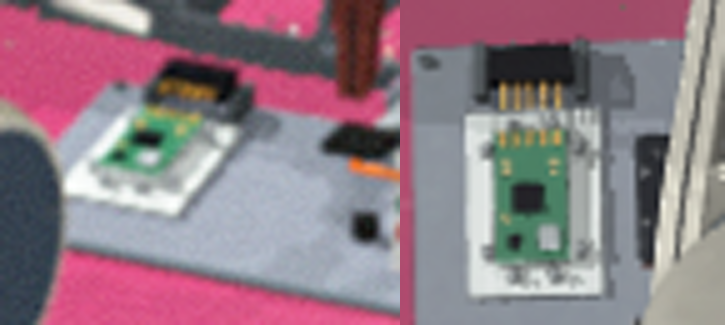

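```bash
python3 jog.py '[{"trans":[0, 0.8, 9], "turn_vec":[0, 0.001, 0.0015]}, {"trans":[0, 0, 9]}, {"trans":[0, 0, 6]}, {}, {}]'| egrep 'ee|ft'
python3 jog.py '[{"trans":[0, 0, 3]}, {"trans":[0, 0, 3]}, {}, {}]'| egrep 'ee|ft'
python3 jog.py '[{"trans":[0, 0, 3]}, {"trans":[0, 0, 2]}, {}, {}]'| egrep 'ee|ft'
```

```text
ee_pos: [519.5, -30.5, 110.8]
ft_force: [0.3, 0.0, 1.4]
ee_pos: [520.2, -30.6, 105.7]
ft_force: [-0.8, -0.5, 1.9]
ee_pos: [519.6, -30.6, 100.4]
ft_force: [-3.0, -0.7, 3.9]
```

```bash
python3 jog.py '[{"trans":[0, 0, 3]}, {"trans":[0, 0, 3]}, {}, {}]'| egrep 'ee|ft'
python3 jog.py '[{"trans":[0, 0, 3]}, {"trans":[0, 0, 2.5]}, {}, {}]'| egrep 'ee|ft'
python3 jog.py '[{"trans":[0, 0, 2]}, {}, {}, {}, {}]'| egrep 'ee|ft|wid'
```

```text
ee_pos: [519.5, -30.6, 94.4]
ft_force: [-3.2, -0.4, 7.0]
ee_pos: [519.1, -30.6, 88.9]
ft_force: [-5.2, -2.0, 7.5]
ee_pos: [518.9, -30.6, 87.1]
ft_force: [-4.8, -1.2, 7.6]
width: 0.4
```

```bash
python3 jog.py '[{"trans":[0, 0, 0.9]}, {}, {}, {}, {}]'
python3 - <<'E'
from h import *
im=np.mean([get("side")["img"].astype(float) for _ in range(6)],0)[195:240,335:365]
r,g,b=im[...,0],im[...,1],im[...,2]
for n,m in(("orange",(r>150)&(g>.3*r)&(g<.72*r)&(b<.45*r)),("green",(g>r*1.35)&(g>b*1.05)),("red",(r>120)&(g<.35*r)&(b<.35*r))):
    y,x=np.nonzero(m); print(n,len(y),sorted(set(zip((y+195).tolist(),(x+335).tolist())))[:40])
o=ctrl.get_obs(); print(o["ee_pos"],o["ft_force"])
E
```

```text
t: 16.83
ee_pos: [518.9, -30.6, 86.2]
orientation: [-3.14, -0.089, 0.002]
ft_force: [-5.7, -1.8, 8.4]
width: 0.4
grasp_force: 4.2
orange 20 [(214, 341), (215, 340), (215, 341), (215, 342), (215, 343), (216, 341), (216, 342), (216, 343), (216, 344), (216, 345), (216, 346), (217, 345), (217, 347), (217, 348), (217, 349), (217, 350), (217, 351), (221, 354), (222, 350), (222, 351)]
green 6 [(215, 350), (215, 351), (215, 352), (216, 353), (216, 354), (217, 354)]
red 8 [(221, 350), (221, 351), (221, 352), (221, 353), (222, 351), (222, 352), (222, 353), (222, 354)]
[518.85625921 -30.61331639  86.17990246] [-5.41388051 -1.68137836  8.57858214]
```

```bash
python3 -c "
from workcell import ctrl
print(ctrl.close_job())"
```

```text
the job is handed in; nothing more can be done
None
```

The job is handed in: the module lies flat and released between the stop pins with its gold edge towards the contacts. The fingertips are holding the lever down with the pointer in the green band (fingertips about 69 mm above the bench, about 8.5 N).

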